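# Set out the objectives for refitting

## Robot

A 6-joint arm with a two-finger parallel gripper is mounted at the origin on the work surface. World frame = base frame: x ahead of the robot, y to its left, z up, the work surface at z = 0. Lengths are in m, angles in rad, forces in N, time in s.
With the tool pointing down it reaches from about 0.2 to 0.875 m from the base axis. Payload 3.4 kg.
Tool frame: the origin (TCP) lies between the finger pads; the fingertips stand 25 mm ahead of it and the grasp point (between the pads) lies 6 mm ahead of it (r.nose_length is the z of the fingertips in the tool frame, in m); z points along the fingers, x is the direction in which the jaws open and shut, and the axes are right-handed (so a half turn about z gives the same grasp; the last joint's range is limited). The gripper opens to 94 mm and grips with 3 to 60 N. Pads are 16 mm wide; open, the fingers measure 119 mm over their backs; the gripper's body (75 mm by 177 mm) begins 78 mm behind the grasp point.
Start: joints at [-1.302, 0.276, 1.505, -0, 1.361, -0.121], TCP at [0.219, -0.532, 0.23] pointing down, gripper open.
Joint ranges: [-2.89, 2.89], [-0.75, 2.08], [0.22, 2.7], [-1.18, 4.32], [0.11, 2.71], [-2.7, 2.7]. Speed limits (rad/s): [2.57, 2.57, 3.14, 3.14, 3.14, 3.14].

## Interface

Orientations are given as a unit quaternion [w, x, y, z].
In Python, from plant import r, gripper_to, inverse_kinematics, vision, models, telemetry gives the robot as it stands. Calls block until the motion is done:
- r.move_to(position, orientation): joint-space move of the TCP to a pose.
- r.move_l(position, rot=None, vel=0.15, guard=None): straight line of the TCP; rot=None keeps the orientation; vel is the mean speed in m/s. With guard (N) it stops when the force on the tool has changed by that much, and returns True; else False.
- r.movej(angles): joint-space move.
- gripper_to(opening, f_grip=None): finger opening in m; f_grip is the grip in N (None keeps the last); returns when the fingers have stopped.
- r.hold(seconds).
- inverse_kinematics(position, orientation): joint angles nearest the present ones, or None.
- vision.snapshot(name): name is "scene" or "side" or "wrist"; returns the picture (384x512x3 uint8, red, green, blue); there is no depth.
- vision.get_calibration(name): a dict with "fx", "fy", "cx", "cy" (pixels), "D" ([k1, k2, p1, p2, k3] as OpenCV has them; the pictures are not rectified), "position" and "orientation" of the camera in the world. Camera axes: x right, y down, z forward; pixel columns grow to the right and rows downward; lengths in m; the calibration is good to about 2 mm. A picture is of the moment at which its call begins: read the wrist's pose just before it. get_calibration takes no time and is no camera call; for the wrist camera it gives the pose at the moment of the call.
A pose or a line that the arm cannot do raises r.PlanningError and nothing moves.
- r.sign_off(): hands the job in, once; it reports no verdict.
Trained networks look in the newest picture that a camera, given by its name, has taken for a name from the list of things; names that differ only in an ending like _2 or _b are one class to them, and where a whole thing is asked for, a point or a joint stands for the part that bears it (a point fixed in the world has none). Each returns a list of dicts, best first, with "score" (0 to 1); they miss things now and then, are a little off and sometimes report something else, mostly with a low value. They report only what shows in the picture. A call takes as long as a camera call.
- models.boxes_of(thing, camera): "at" ([x, y, z] in m, in world coordinates, good to about 4 mm: the middle of the surface that is visible of it).
- models.regions_of(thing, camera): "pixels" (384x512 bool, what is visible of it).
- models.mark_of(thing, camera): "at" ([x, y, z] in m, in world coordinates, good to about 4 mm: a listed point, or the origin of a listed thing).
Readings, each from a call of its own:
- telemetry.current_t(): time.
- telemetry.current_joints(): joint angles.
- telemetry.current_dq(): joint speeds.
- telemetry.current_joint_efforts(): joint torques, N m.
- telemetry.current_ee_pos(): TCP position.
- telemetry.current_tool_rot(): TCP orientation.
- telemetry.current_wrist_force(): force on the tool from outside, world axes, zero at the start.
- telemetry.current_torque(): the same for the moment, N m.
- telemetry.current_opening(): finger opening in m.
Only numpy, scipy, OpenCV 4.12 (cv2) and the standard library are available. Lean on these libraries where they do the work, as an engineer would, in place of code of your own. Each camera call takes 0.05 s, during which the arm holds its last target.

## Task

Set the cleaned microscope objectives out on the lilac lens mat, ready to be screwed back in order of power: stand the yellow-, green- and blue-ringed ones upright in one straight, evenly spaced row between the red- and the white-ringed ones, which already stand at the two ends, in the order red, yellow, green, blue, white. The white-ringed one is the oil lens, so stand the white drip dish on the mat directly behind it (on the side of the mat away from the robot, square to the row), about a thumb's width clear of it, and the amber oil bottle upright in the dish. Leave the red and the white one where they stand, knock no objective over, and let go of everything.

Things in the scene. Friction and masses are not known exactly. Their poses are not given: they have to be found in the camera images.
- lens_mat: lilac lens-cleaning mat, fixed, 220 mm (x) by 350 mm (y) by 3 mm thick, lying on the bench to the robot's left. Origin: centre of its underside; x points away from the robot (behind), y along the row to the robot's left, z up. The row of objectives runs along its y, 50 mm in front (-x) of the mat's centre.
- lens_red: lowest-power objective, broad red ring (band and chamfer 28 to 38 mm up, seen from above), standing on its screw thread, lens up: steel and black, round, 34 mm across the barrel (grip there, 5 to 35 mm up), nose at most 23 mm wide, 55 mm tall, 0.16 kg. Origin: centre of underside; z up. Already at one end of the row (which end varies), 50 mm in front of (-x) and 120 mm left or right of the mat's centre; stays there.
- lens_white: highest-power (oil) objective, broad white ring (band and chamfer 28 to 38 mm up, seen from above), standing on its screw thread, lens up: steel and black, round, 34 mm across the barrel (grip there, 5 to 35 mm up), nose at most 23 mm wide, 55 mm tall, 0.16 kg. Origin: centre of underside; z up. Already at one end of the row (which end varies), 50 mm in front of (-x) and 120 mm left or right of the mat's centre; stays there.
- lens_yellow: second-lowest-power objective, broad yellow ring (band and chamfer 28 to 38 mm up, seen from above), standing on its screw thread, lens up: steel and black, round, 34 mm across the barrel (grip there, 5 to 35 mm up), nose at most 23 mm wide, 55 mm tall, 0.16 kg. Origin: centre of underside; z up.
- lens_green: middle-power objective, broad green ring (band and chamfer 28 to 38 mm up, seen from above), standing on its screw thread, lens up: steel and black, round, 34 mm across the barrel (grip there, 5 to 35 mm up), nose at most 23 mm wide, 55 mm tall, 0.16 kg. Origin: centre of underside; z up.
- lens_blue: second-highest-power objective, broad blue ring (band and chamfer 28 to 38 mm up, seen from above), standing on its screw thread, lens up: steel and black, round, 34 mm across the barrel (grip there, 5 to 35 mm up), nose at most 23 mm wide, 55 mm tall, 0.16 kg. Origin: centre of underside; z up.
- drip_dish: white round open drip dish, 60 mm across and 14 mm tall outside, sides nearly upright, wall 3 mm, floor 3 mm thick and 52 mm wide, 0.06 kg; loose; grip it across the outside. Origin: centre of the underside; z up.
- oil_bottle: small amber dropper bottle with a white label and black pointed cap: round, 30 mm across up to 42 mm, cap 19 mm across, 62 mm tall, 0.05 kg; loose, standing. Origin: centre of the underside; z up.

How it is judged:
By the outcome, as a careful person would: the job done as asked, in the order asked, and still so for the second after the job is handed in, with the robot touching nothing.
It also fails if it takes over 147 s, if anything falls off the work surface, if the arm or the gripper's body presses on something with over 40 N, if the wrist force passes 120 N, or if a joint passes its speed limit or range.

## Working session

There is one attempt and no reset: what is moved stays moved. The work goes in short steps, each a Python script; the robot and the scene stay as the last script left them, time stands still between calls to the robot, and variables do not carry over. Pictures are saved under pics/ and viewed, and the job is handed in when it is done.

```bash
ls; mkdir -p pics
python3 - <<'E'
from plant import r, gripper_to, inverse_kinematics, vision, models, telemetry
import cv2
for n in ["scene","side","wrist"]:
    im=vision.snapshot(n); cv2.imwrite(f"pics/a_{n}.png",im[:,:,::-1])
    c=vision.get_calibration(n); print(n,{k:(v if isinstance(v,(int,float)) else [round(float(t),4) for t in v]) for k,v in c.items()})
    for t in ["lens_mat","lens_red","lens_white","lens_yellow","lens_green","lens_blue","drip_dish","oil_bottle"]:
        print(t,[(round(d["score"],2),[round(float(a),4) for a in d["at"]]) for d in models.mark_of(t,n)[:2]])
print(telemetry.current_t(),telemetry.current_tool_rot(),r.nose_length)
E
```

```text
pics
scene {'fx': 421.217982094741, 'fy': 421.217982094741, 'cx': 253.04901155493278, 'cy': 180.37821771782447, 'D': [0.042, 0.0, 0.0, 0.0, 0.0], 'position': [1.0478, 0.6586, 0.9027], 'orientation': [-0.1209, 0.3059, 0.8758, -0.3532]}
lens_mat [(0.96, [0.5226, 0.2688, 0.0044]), (0.73, [0.4505, 0.374, -0.0])]
lens_red [(0.65, [0.452, 0.3717, 0.0003])]
lens_white [(0.64, [0.4503, 0.3723, -0.0002]), (0.56, [0.497, 0.1358, 0.0017])]
lens_yellow [(0.67, [0.4511, -0.3314, 0.0013]), (0.63, [0.4511, -0.0765, -0.0004])]
lens_green [(0.72, [0.6261, -0.0774, 0.0029])]
lens_blue [(0.54, [0.549, -0.2064, 0.0052])]
drip_dish [(0.66, [0.4512, -0.3281, -0.0028]), (0.21, [0.45, 0.3738, 0.0021])]
oil_bottle [(0.57, [0.6099, -0.334, 0.0039])]
side {'fx': 404.129573077317, 'fy': 404.129573077317, 'cx': 253.5258248406269, 'cy': 187.81816097659828, 'D': [-0.1063, 0.0, 0.0, 0.0, 0.0], 'position': [0.4891, -0.6714, 0.5917], 'orientation': [-0.4338, 0.9005, -0.0264, 0.0108]}
lens_mat [(0.94, [0.5227, 0.268, -0.0009])]
lens_red [(0.6, [0.4504, 0.3747, 0.001])]
lens_white [(0.83, [0.4932, 0.1457, 0.0085])]
lens_yellow [(0.92, [0.454, -0.0766, -0.0063])]
lens_green [(0.67, [0.6337, -0.0773, -0.0012])]
lens_blue [(0.97, [0.5495, -0.2076, 0.0028])]
drip_dish [(0.88, [0.4484, -0.3279, -0.0023])]
oil_bottle [(0.7, [0.6071, -0.3374, -0.0044])]
wrist {'fx': 278.70115932955304, 'fy': 278.70115932955304, 'cx': 256.8524129683441, 'cy': 190.3493161550217, 'D': [-0.0641, 0.0, 0.0, 0.0, 0.0], 'position': [0.2856, -0.5035, 0.3833], 'orientation': [0.1059, 0.8237, -0.5524, -0.0717]}
lens_mat []
lens_red []
lens_white []
lens_yellow []
lens_green []
lens_blue []
drip_dish []
oil_bottle []
1.35 [ 2.27067933e-05  8.30649007e-01 -5.56796396e-01  1.10321745e-05] 0.025
```

View pics/a_scene.png

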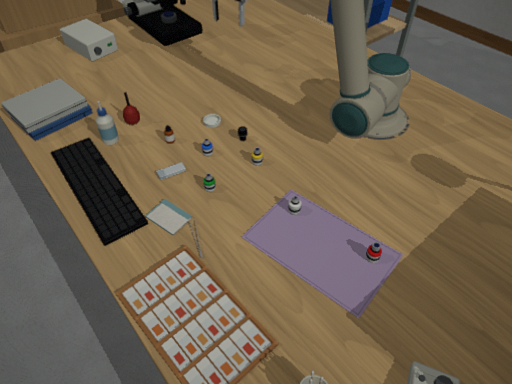

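View pics/a_side.png

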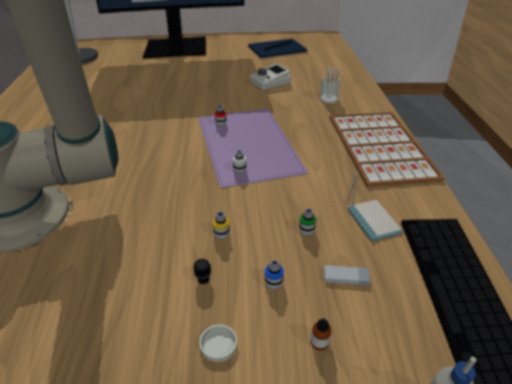

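View pics/a_wrist.png

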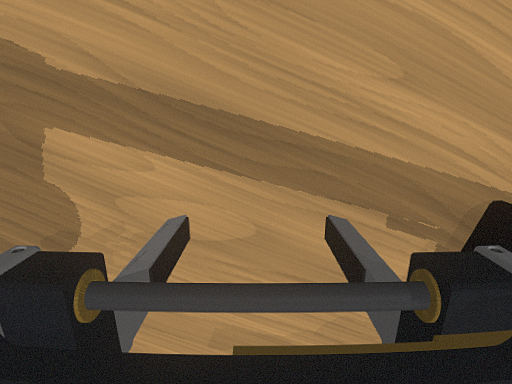

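The pictures match the network marks. In the scene view, red is at (374,252) on the left end and white at (295,204) on the right. A black knob at (242,133) is a decoy. Next I'll write helpers for a silhouette-based fit over several views.

```bash
cat > h.py <<'E'
import numpy as np, cv2
from scipy.spatial.transform import Rotation as R
from scipy.optimize import least_squares
from plant import r, gripper_to, inverse_kinematics, vision, models, telemetry
T=telemetry
def Q(a): return [0,float(np.cos(a/2)),float(np.sin(a/2)),0]
LENS=[(0,.0125),(.005,.0125),(.005,.017),(.034,.017),(.038,.0145),(.038,.0115),(.055,.0095)]
PROF={'drip_dish':[(0,.029),(.014,.030)],'oil_bottle':[(0,.015),(.042,.015),(.046,.0095),(.054,.0095),(.062,.003)]}
def proj(P,c):
    w,x,y,z=c['orientation']; Rm=R.from_quat([x,y,z,w]).as_matrix()
    pc=(np.asarray(P)-c['position'])@Rm
    K=np.array([[c['fx'],0,c['cx']],[0,c['fy'],c['cy']],[0,0,1]])
    return cv2.projectPoints(pc,np.zeros(3),np.zeros(3),K,np.array(c['D']))[0][:,0]
S=8
def render(name,p,c):
    pr=PROF.get(name,LENS); m=np.zeros((384*2,512*2),np.uint8); t=np.linspace(0,2*np.pi,48,endpoint=False)
    polys=[]
    for (z,rr) in pr: polys.append(proj(np.c_[p[0]+rr*np.cos(t),p[1]+rr*np.sin(t),np.full(48,p[2]+z)],c))
    hs=[cv2.convexHull(np.vstack([a,b]).astype(np.float32))[:,0] for a,b in zip(polys,polys[1:])]
    return hs
def cent(hs):
    al=np.vstack(hs); o=np.floor(al.min(0))-1; n=np.ceil(al.max(0)-o+2).astype(int)
    m=np.zeros((n[1]*S,n[0]*S),np.uint8)
    for h in hs: cv2.fillPoly(m,[np.round((h-o+.5)*S*16-8).astype(np.int32)],1,shift=4)
    ys,xs=np.nonzero(m); return np.array([xs.mean()/S-.5+.5/S+o[0],ys.mean()/S-.5+.5/S+o[1]]),len(xs)/S**2
def look(cam,names,near=None):
    """snapshot + regions; returns {name:(calib,centroid,area)} chosen nearest to expected pos"""
    c=vision.get_calibration(cam); im=vision.snapshot(cam); out={}
    for n in names:
        best=None
        for d in models.regions_of(n,cam):
            m=d['pixels']; a=m.sum()
            if a<15: continue
            ys,xs=np.nonzero(m); ce=np.array([xs.mean(),ys.mean()])
            if near is not None:
                pe,ae=cent(render(n,near[n],c))
                if np.linalg.norm(pe-ce)>max(14,.5*ae**.5): continue
            if best is None: best=(c,ce,int(a),d['score'],m)
        if best: out[n]=best
    return im,out
def fit(name,obs,p0):
    def f(p): return np.concatenate([(cent(render(name,p,o[0]))[0]-o[1])*min(1,1) for o in obs])
    s=least_squares(f,p0,diff_step=None,x_scale=[.01]*3,method='trf',jac=lambda p:np.stack([(f(p+e)-f(p-e))/.01 for e in np.eye(3)*.005],1),max_nfev=8)
    ar=[round(cent(render(name,s.x,o[0]))[1]/o[2],2) for o in obs]
    return s.x,np.round(s.fun,1),ar
E
cat > m1.py <<'E'
from h import *
import pickle
near=dict(lens_red=[.451,.373,.003],lens_white=[.496,.141,.003],lens_yellow=[.4525,-.0765,0],lens_green=[.63,-.077,0],lens_blue=[.549,-.207,0],drip_dish=[.45,-.328,0],oil_bottle=[.6085,-.336,0])
near={k:np.array(v) for k,v in near.items()}
pick=['lens_yellow','lens_green','lens_blue','drip_dish','oil_bottle']; st=['lens_red','lens_white']
obs={n:[] for n in near}
def add(cam,names,tag):
    im,o=look(cam,names,near); im=im.copy()
    for n in names:
        if n in o: obs[n].append((tag,)+o[n][:4]); im[o[n][4]]=im[o[n][4]]//2+[127,0,127]
        else: print('miss',tag,n)
    cv2.imwrite(f'pics/{tag}.png',im[:,:,::-1])
t=T.current_t()
add('scene',pick+st,'b_scene'); add('side',pick+st,'b_side')
for i,(p,a,ns) in enumerate([((.42,-.24,.30),-1.57,pick),((.60,-.17,.30),-1.57+3.14,pick),((.50,.14,.30),-1.57+.6,st),((.42,.27,.30),-1.57+.19,st)]):
    try: r.move_to(list(p),Q(a))
    except r.PlanningError as e: print('plan',i,e); continue
    print(i,T.current_t()-t, T.current_joints()[5]); add('wrist',ns,f'b_w{i}')
pickle.dump((obs,near),open('obs.pkl','wb'))
for n in near:
    o=[x[1:] for x in obs[n]]
    s,re,ar=fit(n,o,near[n]); print(n,np.round(s,4),re,ar,[x[0] for x in obs[n]])
print(T.current_t())
E
python3 m1.py
```

```text
0 2.1583 0.9064490028835435
1 4.8917 -1.9573893812280876
miss b_w1 lens_yellow
2 7.7833000000000006 1.108752369231977
3 8.6417 1.8103451370411314
lens_red [0.4484 0.3753 0.0025] [ 0.3  0.1 -0.3 -0.2  0.2 -0.3  0.3  0. ] [1.09, 1.14, 0.98, 1.03] ['b_scene', 'b_side', 'b_w2', 'b_w3']
lens_white [0.4968 0.1409 0.0023] [ 0.1 -0.3 -0.5 -0.   0.4 -0.2 -0.3 -0.2] [1.04, 0.99, 1.02, 1.08] ['b_scene', 'b_side', 'b_w2', 'b_w3']
lens_yellow [ 4.536e-01 -7.730e-02  1.000e-04] [ 0.1 -0.6 -0.5  0.7 -0.6 -0.5] [1.17, 1.13, 1.04] ['b_scene', 'b_side', 'b_w0']
lens_green [ 0.6293 -0.0782 -0.0014] [-0.3 -0.  -0.9  0.5 -0.2 -0.8  0.1 -0.4] [1.12, 1.03, 1.07, 1.03] ['b_scene', 'b_side', 'b_w0', 'b_w1']
lens_blue [ 0.5481 -0.2082 -0.0036] [ 0.3 -0.3 -1.1  0.2  0.  -0.3  0.1  0.8] [1.25, 1.02, 1.02, 1.27] ['b_scene', 'b_side', 'b_w0', 'b_w1']
drip_dish [ 0.4493 -0.328  -0.001 ] [ 0.7 -0.1 -0.7  0.  -0.2 -0.4 -0.4  0.6] [0.99, 1.03, 0.98, 1.0] ['b_scene', 'b_side', 'b_w0', 'b_w1']
oil_bottle [ 0.6103 -0.3336 -0.001 ] [ 0.8 -0.1 -0.9  0.4  0.1 -0.7  0.1  0.5] [1.07, 0.99, 1.12, 0.99] ['b_scene', 'b_side', 'b_w0', 'b_w1']
10.1417
```

View pics/b_w3.png

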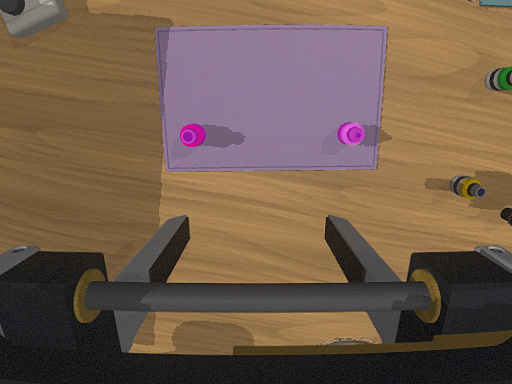

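View pics/b_w0.png

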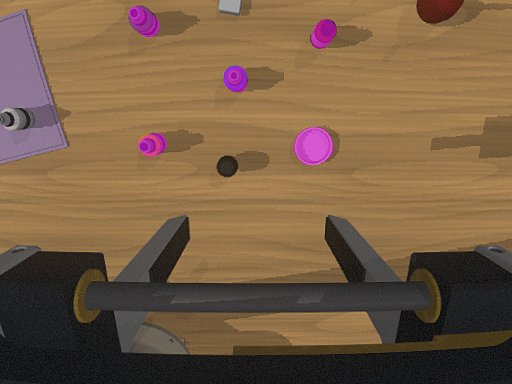

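Overlays sit exactly on the red (192,135) and white (350,133) lenses and the pick-up items. The heights fit 0 mm on the bench and 2.4 mm on the mat, and red and white are 239 mm apart, so the measurements are consistent. I'll place yellow first.

```bash
cat >> h.py <<'E'
RED=np.array([.4484,.3753]); WHT=np.array([.4968,.1409])
u=(RED-WHT)/np.linalg.norm(RED-WHT); xm=np.array([u[1],-u[0]]); AX=float(np.arctan2(xm[1],xm[0]))
def gp(q): return [float(v) for v in q]
def pick(xy,z,a,grip,opening,up=.16):
    gripper_to(opening)
    r.move_to(gp([*xy,up]),Q(a)); r.move_l(gp([*xy,z+.03]),vel=.2); r.move_l(gp([*xy,z]),vel=.06)
    gripper_to(max(0,grip[0]),grip[1]); o=T.current_opening()
    r.move_l(gp([*xy,up]),vel=.2); return o,T.current_opening()
def place(xy,z,a,rel,up=.16):
    r.move_to(gp([*xy,up]),Q(a)); r.move_l(gp([*xy,z+.02]),vel=.2)
    hit=r.move_l(gp([*xy,z-.004]),vel=.03,guard=3.0); e=T.current_ee_pos()
    gripper_to(rel); r.move_l(gp([*xy,up]),vel=.2); return hit,np.round(e,4)
E
cat > p1.py <<'E'
from h import *
import sys
LP={'yellow':([.4536,-.0773],.75),'green':([.6293,-.0782],.5),'blue':([.5481,-.2082],.25)}
print('AX',AX)
for n in sys.argv[1:]:
    xy,f=LP[n]; t=WHT+f*(RED-WHT)
    print(n,pick(xy,.031,0.0,(.02,20),.07)); print(place(t,.034,AX,.065),t,T.current_t())
r.move_to([.42,.27,.30],Q(-1.57+.19))
im=vision.snapshot('wrist'); cv2.imwrite(f'pics/p_{sys.argv[1]}.png',im[:,:,::-1])
E
python3 p1.py yellow
```

```text
AX 0.20362294575305198
yellow (0.033178354663241365, 0.033737427514422685)
(True, array([0.4603, 0.3167, 0.0337])) [0.4605 0.3167] 19.55
```

View pics/p_yellow.png

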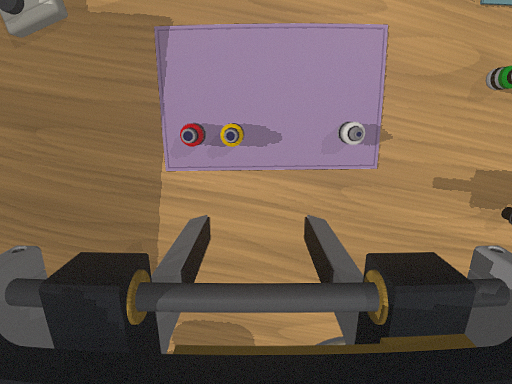

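Yellow stands upright at (232,135), in line with red (192,135) and white (352,133), one quarter of the way along. Next are green and blue.

```bash
python3 p1.py green blue
```

```text
AX 0.20362294575305198
green (0.03373683321974288, 0.033570570581254205)
(True, array([0.4724, 0.2581, 0.0337])) [0.4726 0.2581] 29.975
blue (0.03365290969679304, 0.033249716246843156)
(True, array([0.4845, 0.1995, 0.0337])) [0.4847 0.1995] 39.0667
```

View pics/p_green.png

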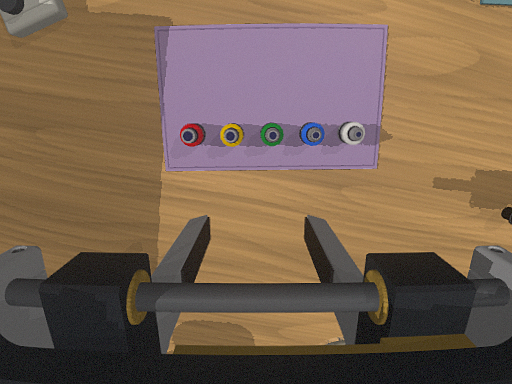

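The row is even, with columns at 192, 232, 272, 312 and 352. Now the dish, with the jaws along the row.

```bash
cat > p2.py <<'E'
from h import *
t=WHT+.067*xm; print(t)
print(pick([.4493,-.328],.028,-1.57,(.04,15),.08)); print(place(t,.0315,AX-np.pi/2,.08),T.current_t())
r.move_to([.40,.20,.30],Q(-1.57+.19))
names=['lens_red','lens_yellow','lens_green','lens_blue','lens_white','drip_dish']
near={n:np.array([*(RED+(WHT-RED)*i/4),.003]) for i,n in enumerate(names[:5])}; near['drip_dish']=np.array([*t,.003])
obs={n:[] for n in names}
def add(cam):
    im,o=look(cam,names,near)
    for n in o: obs[n].append(o[n])
    return im
add('scene');add('side');im=add('wrist'); cv2.imwrite('pics/p_dish.png',im[:,:,::-1])
r.move_to([.52,.05,.28],Q(-1.57+1.2)); im=add('wrist'); cv2.imwrite('pics/p_dish2.png',im[:,:,::-1])
for n in names:
    s,re,ar=fit(n,obs[n],near[n]); d=s[:2]-WHT; print(n,np.round(s,4),'along',round(d@u,4),'x',round(d@xm,4),re)
print(T.current_t())
E
python3 p2.py
```

```text
[0.56241581 0.15444866]
(0.05817414242983878, 0.05841608534758537)
(True, array([0.5622, 0.1545, 0.0307])) 50.425
lens_red [0.4486 0.3744 0.0039] along 0.2384 x 0.0001 [-0.  0. -0.  0.]
lens_yellow [ 0.4578  0.3147 -0.005 ] along 0.1781 x -0.003 [-0.8  1.5  2.7  1.4 -0.7 -2.1]
lens_green [0.4714 0.2577 0.005 ] along 0.1195 x -0.0013 [ 0.1 -1.   0.6  1.2 -0.2 -0.6 -0.5 -0.1]
lens_blue [0.4839 0.1995 0.0044] along 0.06 x -0.0008 [ 0.2 -0.6  0.6  0.6 -0.1 -0.1 -0.3 -0.1]
lens_white [0.497  0.1403 0.0006] along -0.0006 x 0.0 [ 0.1 -0.4 -0.4  0.2 -0.2 -0.2  0.2 -0. ]
drip_dish [0.5611 0.1557 0.003 ] along 0.0015 x 0.066 [-0.2 -0.1 -0.7  0.4  0.2 -0.5 -0.3 -0.1]
53.9333
```

View pics/p_dish.png

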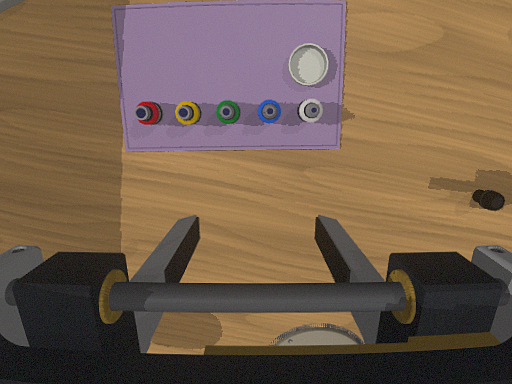

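View pics/p_dish2.png

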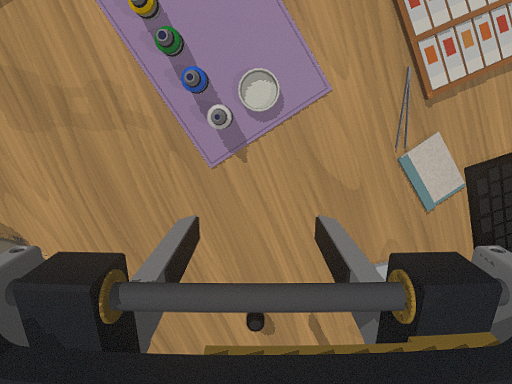

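Dish is at (308,64), 66 mm behind white, so a gap of about 19 mm. Now the bottle; its fingertips stay above the dish rim.

```bash
cat > p3.py <<'E'
from h import *
t=[.5616,.1553]
print(pick([.6103,-.3336],.043,-1.57,(.015,8),.07,.2)); print(place(t,.050,AX-np.pi/2,.06,.2),T.current_t())
names=['lens_red','lens_yellow','lens_green','lens_blue','lens_white','drip_dish','oil_bottle']
near={n:np.array([*(RED+(WHT-RED)*i/4),.003]) for i,n in enumerate(names[:5])}; near['drip_dish']=np.array([*t,.003]);near['oil_bottle']=np.array([*t,.006])
obs={n:[] for n in names}
def add(cam,f=None):
    im,o=look(cam,names,near)
    for n in o: obs[n].append(o[n])
    if f: cv2.imwrite(f,im[:,:,::-1])
for i,(p,a) in enumerate([((.40,.22,.28),-1.38),((.43,.30,.28),-1.38),((.36,.26,.22),-1.38),((.50,.05,.28),-.5)]):
    r.move_to(list(p),Q(a)); add('wrist',f'pics/p_f{i}.png')
add('scene','pics/p_fs.png');add('side')
for n in names:
    s,re,ar=fit(n,obs[n],near[n]); d=s[:2]-WHT; print(n,np.round(s,4),'along',round(d@u,4),'x',round(d@xm,4),re,ar)
print(T.current_t())
E
python3 p3.py
```

```text
(0.02969693478508356, 0.029763108017789332)
(True, array([0.5613, 0.1553, 0.0484])) 63.725
lens_red [0.448  0.3749 0.0041] along 0.239 x -0.0005 [ 0.4 -0.3 -0.1  0.2 -0.1 -0.   0.4 -0.1] [1.05, 1.12, 1.05, 1.02]
lens_yellow [0.4591 0.3165 0.0008] along 0.1796 x -0.0014 [ 0.1  0.2  0.3 -0.1  0.3  0.6  0.  -0.9 -0.1  0.4] [1.03, 1.08, 1.06, 1.06, 0.98]
lens_green [0.4716 0.2588 0.0046] along 0.1205 x -0.0008 [-0.1  0.2  0.4 -0.5 -0.5 -0.6  0.2 -0.8  0.2  1.3] [1.13, 1.02, 1.04, 1.03, 1.5]
lens_blue [0.4834 0.1996 0.004 ] along 0.0602 x -0.0012 [-0.2 -0.1  0.1 -0.1  0.1 -0.1 -0.3 -0.5  0.5 -1.3  0.3  1.3] [1.07, 0.99, 1.09, 1.09, 1.14, 1.29]
lens_white [ 4.964e-01  1.406e-01 -1.000e-04] along -0.0002 x -0.0005 [-0.6 -0.5  0.3 -0.1  0.2 -0.   0.1  0.2  0.3 -0.  -0.7  0.2] [1.09, 1.02, 1.02, 0.99, 1.2, 1.07]
drip_dish [ 0.562   0.1567 -0.0081] along 0.0023 x 0.067 [-1.1  0.4  1.3 -0.5  0.8 -1.  -0.8 -0.3  1.4  0.2 -0.8  1.8] [1.65, 1.88, 1.58, 1.46, 2.3, 1.78]
oil_bottle [0.5603 0.1569 0.0064] along 0.0028 x 0.0654 [-0.2  0.  -0.1  0.3  0.4 -0.2  0.2 -0.4  0.2 -0.  -0.6  0.6] [1.12, 1.09, 1.11, 1.07, 1.37, 0.97]
69.0833
```

View pics/p_f1.png

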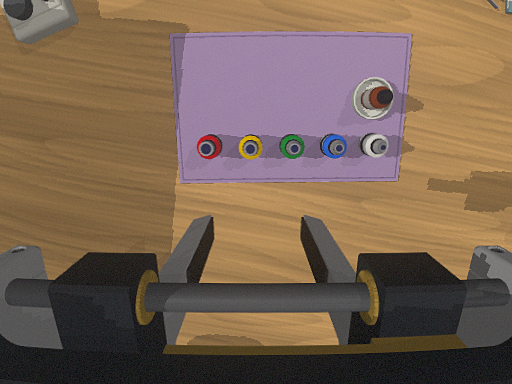

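View pics/p_fs.png

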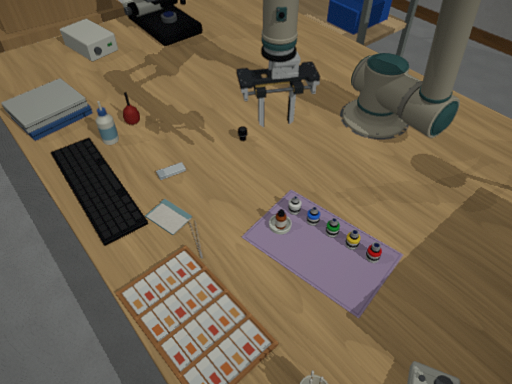

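Everything stands upright in the right order: red (209,147), yellow (250,147), green (292,147), blue (334,147), white (375,146). The bottle is in the dish at (374,98), and the gripper is clear. The row is within about 1.5 mm of even and straight, so I'm handing in.

```bash
python3 -c "
from plant import *
from plant import r,telemetry
print(telemetry.current_opening(),telemetry.current_t()); r.sign_off()"
```

```text
0.059871092735017194 69.0833
the job is handed in; nothing more can be done
```

I stood the yellow, green and blue objectives between red and white in the order asked. I then put the drip dish behind the white one and stood the oil bottle in it. I let go of everything and handed in at about 69 s.

- **Row:** from white, the last multi-view measurement put blue at 60.2 mm, green at 120.5 mm, yellow at 179.6 mm and red at 239.0 mm. Each is within about 1.5 mm of a straight line. Red and white stayed within about 1 mm of their first measurement.
- **Dish:** its centre is 66–67 mm behind the white one, leaving about 19–20 mm clear. It sits about 2 mm off square to the row.
- **Bottle:** it is upright, with its underside at 6.4 mm against the 6 mm expected for standing on the dish floor.

**Checks that disagreed:**
- Yellow's fit after the dish was placed was poor, with up to 2.7 px error and one view missing. The last one was consistent.
- The final dish fit gave a wrong height (−8 mm) because the bottle hides part of the dish. I relied on the fit taken before the bottle went in, which gave a height of 3.0 mm.
- White's height came out at about 0 mm in the last fit instead of 3 mm. It is within the noise, since the pictures show it standing on the mat.

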